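# Empty the salvaged-parts tipping tray through its end gate

## Task

Empty the tipping tray on the electronics bench: push its lime end gate all the way down while the tray stays level, then lift the tray by its black handle at the other end so that all three salvaged parts slide out over the gate into the black bin; do not touch the parts with the gripper. Then lower the tray by its handle, without dropping it, until it rests level on its stand again, and let go, leaving the gate down. Leave the bin and the other things on the bench where they are.

Things in the scene. Friction and masses are not known exactly. Their poses are not given: they have to be found in the camera images.
- stand: Grey stand fixed to the bench, carrying the aluminium tray. Origin on the bench under its middle, z up; y points from the tray's handle end to its gate end, x across. The tray's hinge line is parallel to x at y=100, z=120 mm, under the gate. Level, its inner floor is at z=120 mm, inside x -65 to 65 and y -90 to 100 mm; walls 50 mm high, 5 mm thick.
- tray (a joint): Tilt of the tray, rad: 0 level on its rest (start), grows as the handle end is lifted, hard stop at 0.85. The hinge is nearly free: the tray falls back if let go. The parts begin to slide at about 0.45 to 0.65; 0.75 to 0.8 empties the tray. Lifting the handle takes about 5 N.
- tray_handle (a point): Middle of the tray's black handle, a round bar 12 mm thick, 110 mm long, parallel to the stand's x; 49 mm clear between it and the rear wall. At (0, -150, 162) mm in the stand's frame when level (250 mm behind the hinge line, 42 mm above it); swings about the hinge line. Pinch it from above across its thickness; it can turn in the grip. Axes: the stand's, turning with the tray.
- gate (a joint): Angle of the lime end gate to the tray, rad: 0 upright (closed), grows as it folds outward; 1.57 is level with the tray floor, a chute; hard stop at 1.6. Starts at 0 to 0.2. It hinges on the tray's hinge line, is stiff (0.1 N m: about 1.5 N at the tab) and stays where it is put. Push it from inside the tray, outward and then down.
- gate_tab (a point): Middle of the inner face of the tab on the gate's top edge, 65 mm from the hinge line; at (0, 100, 185) mm in the stand's frame when upright. The gate is 140 mm wide, 5 mm thick, 55 mm high; the tab, 44 mm wide, stands 20 mm more (to 75 mm). The parts start at least 50 mm from the gate.
- bin: Black open bin, 200 x 190 mm (x by y) and 55 mm high, walls 5 mm, loose (0.8 kg), standing on the bench just beyond the gate; origin at the middle of its underside.
- heatsink: Finned copper-coloured heat sink, 70 x 40 x 28 mm (x, y, z), about 0.1 kg, starts loose in the tray; origin at the centre of its underside.
- transformer: Dark steel transformer with a yellow coil, 50 x 60 x 42 mm, about 0.22 kg, starts loose in the tray; origin at the centre of its underside.
- capacitor: Blue box capacitor, 32 x 60 x 30 mm, about 0.08 kg, starts loose in the tray; origin at the centre of its underside.
- board: Bystander: green circuit board face up on a dark block, 95 x 150 x 20 mm, beside the tray. Origin under its middle.
- screwdriver: Bystander: screwdriver lying beside the tray on the robot's side.
- helping_hands: Bystander: black helping-hands stand with two clips, 90 mm high, to the far left. Origin under its middle.
- multimeter: Bystander: yellow multimeter on its back, 150 x 80 x 38 mm, to the left.
- solder_spool: Bystander: spool of solder, 64 mm wide, 50 mm high, to the right.
- flux_jar: Bystander: amber jar, 56 mm wide, 55 mm high, to the right.
- brush: Bystander: brush lying to the left near the robot.
Mind the look-alikes: they are no part of the job. There is more than one size of the heatsink; the job needs the smaller.

How it is judged:
By the outcome, as a careful person would: the job done as asked, in the order asked, and still so for the second after the job is handed in, with the robot touching nothing.
It also fails if it takes over 64 s, if anything falls off the work surface, if the arm or the gripper's body presses on something with over 40 N, if the wrist force passes 120 N, or if a joint passes its speed limit or range.

## Robot

A 6-joint arm with a two-finger parallel gripper is mounted at the origin on the work surface. World frame = base frame: x ahead of the robot, y to its left, z up, the work surface at z = 0. Lengths are in m, angles in rad, forces in N, time in s.
With the tool pointing down it reaches from about 0.35 to 0.775 m from the base axis. Payload 7.3 kg.
Tool frame: the origin (TCP) lies midway between the tips of the shut fingers; the grasp point (between the pads) lies 19 mm behind it (bot.hold_point_z is the distance from the TCP to the grasp point, in m); y points along the fingers, z is the direction in which the jaws open and shut, and the axes are right-handed (so a half turn about y gives the same grasp; the last joint's range is limited). The gripper opens to 92 mm and grips with 3 to 60 N. Pads are 19 mm wide; open, the fingers measure 130 mm over their backs; the gripper's body (75 mm by 190 mm) begins 47 mm behind the grasp point.
Start: joints at [1.107, 0.342, 1.524, -0, 1.275, -0.146], TCP at [0.164, 0.499, 0.227] pointing down, gripper open.
Joint ranges: [-2.53, 2.53], [-0.77, 2.02], [0.04, 2.7], [-1, 4.14], [0.28, 2.66], [-3.11, 3.11]. Speed limits (rad/s): [2.57, 2.57, 3.14, 3.14, 3.14, 3.14].

## Interface

Orientations are given as a unit quaternion [w, x, y, z].
In Python, from rig import bot, get_image, get_calibration, ticket, models gives the robot as it stands.
- The arm moves only by the tool apply_moves, never from a script. Its arguments are lists of equal length, an entry for each row: "rotation": the turn, a rotation vector about the tool's x, y, z in degrees, a list of three; "delta_pos": the shift along the tool's x, y, z in mm, a list of three; "gripper": the closure, from -1 (fully open) to 1 (shut). In form: {"rotation": [[wx, wy, wz], ...], "delta_pos": [[tx, ty, tz], ...], "gripper": [gripper, ...]}. A call has 1 to 8 rows; each row is the pose to reach, as a shift and turn from the pose commanded when the call began, along the tool's axes at that moment; what a row does not reach only later rows make up. A row lasts 1/10 s, in which the tool goes at most 50 mm and 8.59 degrees, less where a joint would pass 70% of its speed; a pose out of reach is approached as far as the arm can. A call with a gripper value outside its range is refused whole. The fingers move at their own pace and stop on an object; "squeeze" is the grip in N (left out, the last holds). Time passes only in rows, so rows that repeat a pose let the fingers close. It gives the time, the measured TCP pose, the force and the opening at its end, in the units of the state.
- bot.sense(): the state, without advancing time (a new reading comes with each control period).
- get_image(name): name is "scene" or "top"; returns (picture, depth): 400x640x3 uint8, red, green, blue; 400x640 float32, m along the optical axis (not along the pixel's ray), 0 where there is no reading.
- get_calibration(name): a dict with "intrinsics" (3x3 intrinsics, pixels), "dist_coeffs" ([k1, k2, p1, p2, k3] as OpenCV has them; the pictures are not rectified), "xyz" and "orientation" of the camera in the world. Camera axes: x right, y down, z forward; pixel columns grow to the right and rows downward; lengths in m; the calibration is good to about 2 mm. A picture is of the moment at which its call begins. get_calibration takes no time and is no camera call.
- ticket.finish_job(): hands the job in, once; it reports no verdict.
Trained networks look in the newest picture that a camera, given by its name, has taken for a name from the list of things; names that differ only in an ending like _2 or _b are one class to them, and where a whole thing is asked for, a point or a joint stands for the part that bears it (a point fixed in the world has none). Each returns a list of dicts, best first, with "confidence" (0 to 1); they miss things now and then, are a little off and sometimes report something else, mostly with a low value. They report only what shows in the picture. A call takes as long as a camera call. They do not tell look-alikes from the thing itself.
- models.look_for(camera, label): "box" ([left, top, right, bottom] in pixels, round what is visible of it).
- models.silhouettes(camera, label): "region" (400x640 bool, what is visible of it) and "box" ([left, top, right, bottom] in pixels, round what is visible of it).
- models.landmark_of(camera, label): "pixel" ([column, row] in pixels: a listed point, or the origin of a listed thing).
The state is a dict: "time": time; "joints": joint angles; "qvel": joint speeds; "joint_efforts": joint torques, N m; "ee_pos": TCP position; "eef_rot": TCP orientation; "wrist_force": force on the tool from outside, world axes, zero at the start; "ft_torque": the same for the moment, N m; "grip_width": opening from 0.0 (shut) to 1.0 (fully open).
Only numpy, scipy, OpenCV 4.12 (cv2) and the standard library are available. Lean on these libraries where they do the work, as an engineer would, in place of code of your own. Each camera call takes 0.05 s, during which the arm holds its last target. There are 200 camera calls.

## Working session

There is one attempt and no reset: what is moved stays moved. The work goes in short steps, Python scripts to look and compute and a tool call to move; the robot and the scene stay as the last step left them, time stands still between calls to the robot, and variables do not carry over. Pictures are saved under pics/ and viewed, about 8 in all and at most 12, crops included, and the job is handed in when it is done.

Besides the shell and the picture viewer there is one more tool, called after "Emit:" as name(argument=value, ...) on one line, values as JSON. apply_moves: Moves the arm, as the interface text tells. Its arguments: {"type":"object","properties":{"rotation":{"type":"array","items":{"type":"array","items":{"type":"number"}}},"delta_pos":{"type":"array","items":{"type":"array","items":{"type":"number"}}},"gripper":{"type":"array","items":{"type":"number"}},"squeeze":{"type":"number"}},"required":["rotation","delta_pos","gripper"]}

```bash
mkdir -p pics; cat > h.py <<'E'
import numpy as np, cv2
from scipy.spatial.transform import Rotation as R
from rig import bot,get_image,get_calibration,ticket,models
def q2R(q): return R.from_quat([q[1],q[2],q[3],q[0]])
def cam(n):
    c=get_calibration(n); o=c["orientation"]; o=np.array(o)
    M=q2R(o).as_matrix() if o.size==4 else o
    return np.array(c["intrinsics"]),np.array(c["dist_coeffs"]),np.array(c["xyz"]),M
def ray(n,px):
    K,d,t,M=cam(n); u=cv2.undistortPoints(np.array(px,float).reshape(-1,1,2),K,d).reshape(-1,2)
    return t,np.c_[u,np.ones(len(u))]@M.T
def deproj(n,px,z):   # z depth
    t,r=ray(n,px); return t+r*np.reshape(z,(-1,1))
def atz(n,px,h):
    t,r=ray(n,px); return t+r*((h-t[2])/r[:,2])[:,None]
def proj(n,P):
    K,d,t,M=cam(n); return cv2.projectPoints((np.atleast_2d(P)-t)@M,np.zeros(3),np.zeros(3),K,d)[0].reshape(-1,2)
def save(n,f,crop=None,s=1):
    im,dp=get_image(n)
    np.save('pics/'+f+'_d.npy',dp); np.save('pics/'+f+'_i.npy',im)
    if crop: im=im[crop[1]:crop[3],crop[0]:crop[2]]
    im=cv2.resize(im,None,fx=s,fy=s,interpolation=cv2.INTER_CUBIC)
    cv2.imwrite('pics/'+f+'.png',im[:,:,::-1]); return dp
E
python3 - <<'E'
from h import *
print(bot.sense(), bot.hold_point_z)
for n in("scene","top"):
    d=save(n,n+'0'); print(n,get_calibration(n))
    for l in("stand","tray","gate","bin","heatsink","transformer","capacitor","board","screwdriver"):
        print(l,[(np.round(r["box"]).tolist(),round(r["confidence"],2)) for r in models.look_for(n,l)][:3])
    for l in("stand","tray_handle","gate_tab","bin"):
        for r in models.landmark_of(n,l)[:2]:
            p=np.array(r["pixel"]); z=d[int(p[1]),int(p[0])]
            print(l,p.round(1),round(r["confidence"],2),z,deproj(n,[p],z).round(3))
E
```

```text
{'time': 0.0, 'joints': array([ 1.10699257e+00,  3.42727495e-01,  1.52497636e+00, -4.68617481e-06,
        1.27540237e+00, -1.46013614e-01]), 'qvel': array([-3.65025798e-05, -9.03276345e-04, -7.28399460e-04,  6.36825345e-04,
        2.05472318e-04,  5.57195575e-04]), 'joint_efforts': array([-1.49016258e-03, -4.31244743e+01, -2.44213915e+01,  7.17689632e-02,
        5.60668192e-02, -1.29907166e-04]), 'ee_pos': array([0.16385649, 0.49836416, 0.22605668]), 'eef_rot': array([-0.69768811,  0.69870995, -0.11204222,  0.11172395]), 'wrist_force': array([-0.64597452,  0.58486428,  0.61403356]), 'ft_torque': array([ 0.04380067,  0.05303818, -0.015176  ]), 'grip_width': 1.000011794799234} 0.0188
scene {'intrinsics': array([[505.0717421 ,   0.        , 325.93317391],
       [  0.        , 505.0717421 , 205.47003532],
       [  0.        ,   0.        ,   1.        ]]), 'dist_coeffs': array([-0.04497207,  0.        ,  0.        ,  0.        ,  0.        ]), 'xyz': array([1.45447784, 0.43093702, 1.33541736]), 'orientation': array([-0.19048878,  0.50610324,  0.79173625, -0.2841254 ])}
stand [([441.
[... 1522 characters left out ...]
, ([469.0, 178.0, 491.0, 200.0], 0.49)]
heatsink [([380.0, 218.0, 418.0, 254.0], 0.77), ([331.0, 194.0, 349.0, 216.0], 0.54)]
transformer [([308.0, 177.0, 327.0, 203.0], 0.88), ([332.0, 251.0, 364.0, 265.0], 0.47)]
capacitor [([304.0, 207.0, 328.0, 221.0], 0.69), ([141.0, 228.0, 175.0, 280.0], 0.46)]
board [([318.0, 131.0, 362.0, 163.0], 0.79)]
screwdriver [([306.0, 250.0, 364.0, 263.0], 0.85)]
stand [323.3 207.5] 0.56 1.2014607 [[0.548 0.018 0.12 ]]
tray_handle [378.2 201.5] 0.85 1.3288169 [[ 0.579 -0.16  -0.004]]
tray_handle [330.8 255. ] 0.3 1.2927293 [[ 0.409 -0.006  0.015]]
gate_tab [284.5 197.9] 0.68 1.1382327 [[0.569 0.125 0.186]]
bin [251.4 205.1] 0.89 1.3214253 [[0.567 0.248 0.001]]
```

```bash
python3 - <<'E'
from h import *
a=np.load('pics/top0_i.npy')[115:275,190:430]; b=np.load('pics/scene0_i.npy')[160:310,240:440]
cv2.imwrite('pics/a.png',cv2.resize(a,(780,520),interpolation=cv2.INTER_CUBIC)[:,:,::-1]); cv2.imwrite('pics/b.png',cv2.resize(b,(800,600),interpolation=cv2.INTER_CUBIC)[:,:,::-1])
# point clouds
for n in("top","scene"):
    d=np.load(f'pics/{n}0_d.npy'); v,u=np.mgrid[0:400,0:640]; m=d>0
    P=deproj(n,np.c_[u[m],v[m]],d[m]); 
    np.save(f'pics/{n}_pc.npy',np.c_[P,u[m],v[m]])
    S=P[(abs(P[:,0]-.57)<.13)&(abs(P[:,1])<.2)]
    w=S[(S[:,2]>.157)&(S[:,2]<.20)]
    print(n,len(w),cv2.minAreaRect(w[:,:2].astype(np.float32)))
    h=w[w[:,1]<-.1]; print('handle-ish',len(h),h.min(0),h.max(0))
    g=S[(S[:,2]>.18)]; print('tab',len(g),g.mean(0) if len(g) else'',g.min(0) if len(g) else'',g.max(0) if len(g) else'')
    W=w[(w[:,2]<.176)&(w[:,1]>-.09)&(w[:,1]<.09)]
    for s in(1,-1):
        L=W[(W[:,0]-.575)*s>.04]; 
        if len(L)>10: print('wall',s,len(L),np.polyfit(L[:,1],L[:,0],1),L[:,2].mean())
E
```

```text
top 1116 ((0.5613366365432739, 0.0014193058013916016), (0.2626200318336487, 0.14070113003253937), 86.30838012695312)
handle-ish 234 [ 0.49232985 -0.13070386  0.15832514] [ 0.61364407 -0.10032066  0.17229388]
tab 41 [0.56815313 0.12897914 0.1922312 ] [0.52483061 0.12606217 0.18053549] [0.59005306 0.1318595  0.197818  ]
wall 1 179 [0.06207303 0.62620364] 0.16635846407985336
wall -1 188 [-0.04862666  0.4977556 ] 0.16795297322963712
scene 1133 ((0.5640876293182373, -0.00018645823001861572), (0.26827365159988403, 0.14809642732143402), 86.50450897216797)
handle-ish 163 [ 0.49306342 -0.13363785  0.15831764] [ 0.61993662 -0.10104839  0.17305826]
tab 38 [0.57485265 0.13067427 0.1918009 ] [0.54909842 0.12581899 0.18090495] [0.59637722 0.13413129 0.20102546]
wall 1 248 [0.06483872 0.6302104 ] 0.16568300424755608
wall -1 243 [-0.02780277  0.50105895] 0.16560237234222341
```

View pics/a.png

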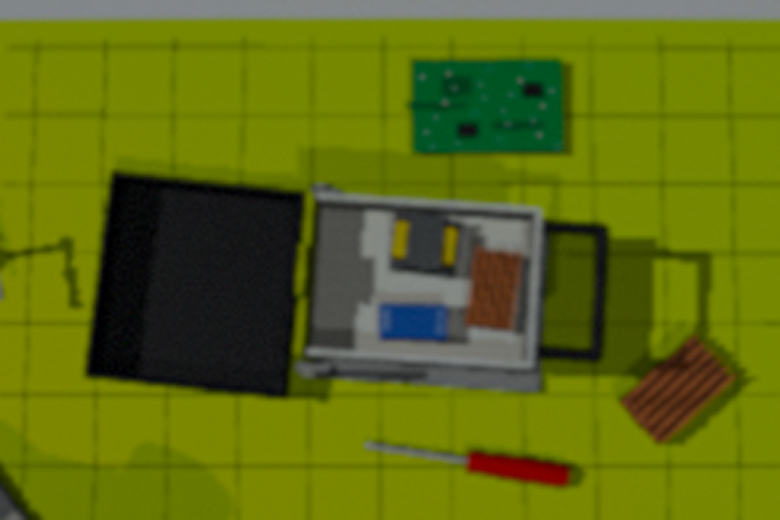

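View pics/b.png

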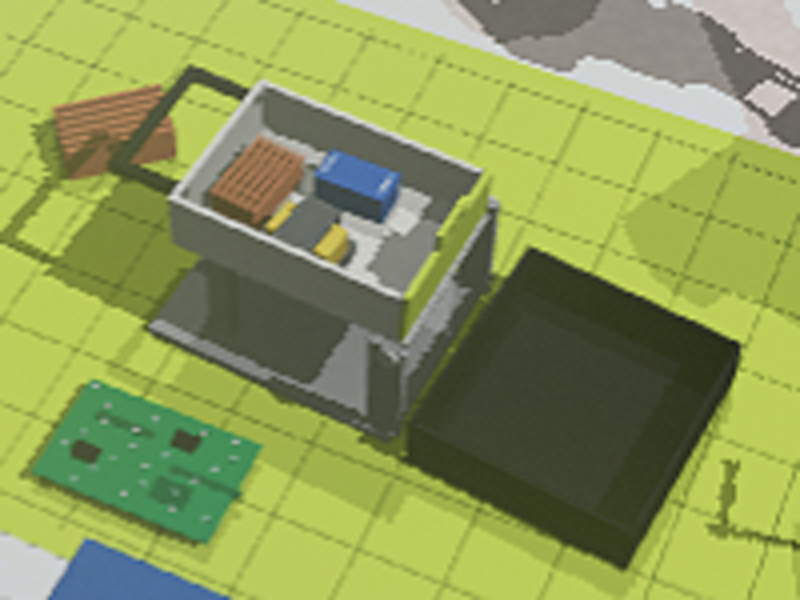

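```bash
python3 - <<'E'
from h import *
from scipy.optimize import least_squares
T=[((70,-95,170),(541,207)),((-70,-95,170),(532,370)),((0,-150,162),(598,291))]
S=[((70,-95,170),(172,200)),((-70,-95,170),(262,83)),((0,-150,162),(154,117)),((-70,100,170),(482,173))]
def W(p,P):
    c,s=np.cos(p[2]),np.sin(p[2]); P=np.array(P,float)/1e3
    return np.c_[p[0]+c*P[:,0]-s*P[:,1],p[1]+s*P[:,0]+c*P[:,1],P[:,2]]
tp=np.array([q for _,q in T])/3.25+[190,115]; sp=np.array([q for _,q in S])/4+[240,160]
def f(p): return np.r_[(proj("top",W(p,[a for a,_ in T]))-tp).ravel(),(proj("scene",W(p,[a for a,_ in S]))-sp).ravel()]
r=least_squares(f,[.56,.02,-.06]); print(r.x,r.fun.round(1))
p=r.x
# cloud-based: all cloud points expressed in stand frame
for n in("top","scene"):
    C=np.load(f'pics/{n}_pc.npy')[:,:3]; c,s=np.cos(p[2]),np.sin(p[2]); d=C[:,:2]-p[:2]
    L=np.c_[d@[c,s],d@[-s,c],C[:,2]]*1e3
    b=(abs(L[:,0])<75)
    h=L[b&(L[:,1]<-120)&(L[:,1]>-170)&(L[:,2]>145)&(L[:,2]<180)&(abs(L[:,0])<48)]; print(n,'bar y',h[:,1].mean(),'z',h[:,2].max(),len(h))
    w=L[(L[:,2]>160)&(L[:,2]<180)&(abs(L[:,1])<85)]
    print('walls x', w[w[:,0]>40][:,0].mean(), w[w[:,0]<-40][:,0].mean(),'z',w[:,2].mean())
    w=L[(L[:,2]>160)&(L[:,2]<180)&(L[:,1]>-103)&(L[:,1]<-85)&(abs(L[:,0])<55)];print('rear',w[:,1].mean())
    t=L[(L[:,2]>178)&(L[:,2]<215)&(L[:,1]>80)&(L[:,1]<150)]; print('tab',t.mean(0),t.min(0),t.max(0))
    q=L[(abs(L[:,0])<60)&(abs(L[:,1])<88)&(L[:,2]<175)]; print('floor',np.median(q[q[:,2]<128][:,2]))
    for y in range(-85,96,15): 
        z=q[abs(q[:,1]-y)<7.5]; print(y,z[:,2].max().round() if len(z) else '',end='; ')
    bb=L[(L[:,2]>45)&(L[:,2]<62)&(L[:,1]>100)&(L[:,1]<340)&(abs(L[:,0])<140)]; print('\nbin',bb.min(0),bb.max(0))
    o=L[(abs(L[:,0])<120)&(L[:,1]<-60)&(L[:,1]>-300)&(L[:,2]>8)&((L[:,2]<60))]; print('behind',np.percentile(o,[1,99],axis=0).round())
E
```

```text
[ 0.56436615  0.02591945 -0.07563316] [-0.3 -0.7 -0.9 -1.2 -0.3 -0.1 -1.3 -1.  -0.1 -1.5  0.3 -0.3  0.4 -0.7]
top bar y -149.36703796396856 z 172.29388388211353 148
walls x 343.3402469387192 -147.39805139318014 z 168.19758901578342
rear -92.88134523156644
tab [ -3.61463001 102.88393079 191.04337417] [-61.15198438 100.40915592 178.33669708] [ 56.68782782 106.74668    197.8179961 ]
floor 119.72198479262497
-85 162.0; -70 155.0; -55 152.0; -40 153.0; -25 159.0; -10 167.0; 5 167.0; 20 167.0; 35 159.0; 50 126.0; 65 125.0; 80 126.0; 95 124.0; 
bin [-110.70769095  120.02332588   45.03254133] [ 94.38012181 315.74205935  61.16519769]
behind [[-117. -292.    8.]
 [  65.  -63.   42.]]
scene bar y -148.97528501027307 z 173.05825920555517 108
walls x 352.734864037893 -234.357182225039 z 168.85051260155745
rear -94.06106674426735
tab [-21.328272   105.03961692 190.49135432] [-756.22381321   81.35769813  178.24333603] [431.85947279 141.42624461 211.35335693]
floor 16.68019498565798
-85 173.0; -70 156.0; -55 154.0; -40 155.0; -25 160.0; -10 168.0; 5 166.0; 20 167.0; 35 159.0; 50 125.0; 65 129.0; 80 127.0; 95 16.0; 
bin [-110.29921738  100.2843356    45.02861258] [ 99.24792436 316.18511619  61.93471403]
behind [[-112. -293.    8.]
 [  88.  -61.   47.]]
```

```bash
cat >> h.py <<'E'
ST=np.array([.5644,.0259]); YAW=-.0740
def w(P):
    c,s=np.cos(YAW),np.sin(YAW); P=np.atleast_2d(np.array(P,float))/1e3
    return np.c_[ST[0]+c*P[:,0]-s*P[:,1],ST[1]+s*P[:,0]+c*P[:,1],P[:,2]]
def st(X):
    c,s=np.cos(YAW),np.sin(YAW); d=np.array(X[:2])-ST
    return np.r_[c*d[0]+s*d[1],-s*d[0]+c*d[1],X[2]]*1e3
def go(P):
    "tool-axis shifts (mm) to TCP at stand points P, and the turn (deg) to tool-y down, jaws along stand y"
    s=bot.sense(); Rt=q2R(s["eef_rot"]); t=s["ee_pos"]
    print('t',round(s['time'],2),'tcp(stand)',st(t).round(1),'F',s['wrist_force'].round(1),'grip',round(s['grip_width'],3),'j',s['joints'].round(2))
    print('axes',Rt.as_matrix().round(2).tolist())
    y=np.array([0,0,-1.]); best=None
    for sg in(1,-1):
        z=sg*np.array([-np.sin(YAW),np.cos(YAW),0]); M=np.c_[np.cross(y,z),y,z]
        rv=(Rt.inv()*R.from_matrix(M)).as_rotvec(degrees=True); print('turn',sg,rv.round(1))
    for p,d in zip(np.atleast_2d(P),Rt.inv().apply(w(P)-t)*1e3): print(p.round(1),'->',d.round(1))
E
python3 -c "
from h import *
go([[0,60,240],[0,60,178]])"
```

```text
t 1.4 tcp(stand) [-434.2  441.9  226.7] F [0.2 0.6 0. ] grip 0.999 j [ 1.11  0.34  1.52 -0.    1.28 -0.15]
axes [[0.95, 0.0, 0.31], [-0.31, 0.0, 0.95], [0.0, -1.0, 0.0]]
turn 1 [ -0. -14.   0.]
turn -1 [ -0. 166.  -0.]
[  0  60 240] -> [ 513.6  -13.3 -265.8]
[  0  60 178] -> [ 513.6   48.7 -265.8]
```

Emit:
apply_moves(rotation=[[0, -3, 0], [0, -6, 0], [0, -9, 0], [0, -12, 0], [0, -14, 0], [0, -14, 0], [0, -14, 0], [0, -14, 0]], delta_pos=[[43, -13, -22], [86, -13, -44], [129, -13, -66], [172, -13, -88], [215, -13, -110], [258, -13, -132], [301, -13, -154], [344, -13, -176]], gripper=[1, 1, 1, 1, 1, 1, 1, 1], squeeze=15)

```text
time: 2.2
ee_pos: [0.437, 0.2224, 0.24]
eef_rot: [0.707, -0.706, 0.026, -0.026]
wrist_force: [0.3, 0.6, -0.3]
grip_width: 0.352
```

```bash
python3 -c "
from h import *
go([[0,60,240],[0,60,178]])"
```

```text
t 2.2 tcp(stand) [-141.6  186.6  240. ] F [ 0.3  0.6 -0.3] grip 0.352 j [ 0.31  0.27  1.59  0.    1.28 -1.18]
axes [[1.0, 0.0, 0.07], [-0.07, 0.0, 1.0], [0.0, -1.0, 0.0]]
turn 1 [-0.  0.  0.]
turn -1 [ 1.0e-01 -1.8e+02  0.0e+00]
[  0  60 240] -> [ 141.5    0.  -126.6]
[  0  60 178] -> [ 141.5   62.  -126.7]
```

Emit:
apply_moves(rotation=[[0, 0, 0], [0, 0, 0], [0, 0, 0], [0, 0, 0], [0, 0, 0], [0, 0, 0], [0, 0, 0], [0, 0, 0]], delta_pos=[[35, 0, -32], [70, 0, -64], [106, 0, -96], [141, 0, -127], [141, 0, -127], [141, 30, -127], [141, 60, -127], [141, 60, -127]], gripper=[1, 1, 1, 1, 1, 1, 1, 1])

```text
time: 3.0
ee_pos: [0.5643, 0.0874, 0.1759]
eef_rot: [-0.707, 0.707, -0.029, 0.023]
wrist_force: [-1.0, -0.1, -0.5]
grip_width: 0.004
```

```bash
python3 - <<'E'
from h import *
go([[0,75,178]])
save("scene","s1",(240,130,440,280),4)
for n in("scene",): print([(r["pixel"],r["confidence"]) for r in models.landmark_of(n,"gate_tab")][:2], proj(n,w([[0,105,185]])))
E
```

```text
t 3.0 tcp(stand) [ -4.7  61.3 175.9] F [-1.  -0.1 -0.5] grip 0.004 j [ 0.02  0.47  1.46  0.    1.21 -1.48]
axes [[1.0, -0.01, 0.07], [-0.07, 0.0, 1.0], [-0.01, -1.0, -0.0]]
turn 1 [ 0.   0.  -0.5]
turn -1 [  -0.8 -180.    -0. ]
[  0  75 178] -> [ 4.7 -2.1 13.7]
[([351.4, 215.3], 0.67), ([215.1, 162.2], 0.29)] [[352.22013304 215.6598262 ]]
```

View pics/s1.png

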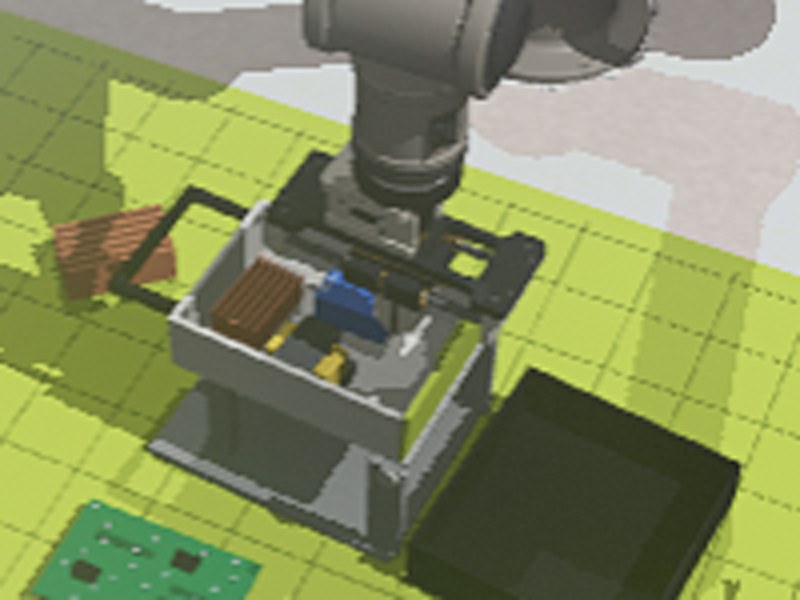

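Emit:
apply_moves(rotation=[[0, 0, 0], [0, 0, 0], [0, 0, 0], [0, 0, 0], [0, 0, 0], [0, 0, 0], [0, 0, 0], [0, 0, 0]], delta_pos=[[0, 0, 12], [0, 0, 24], [0, 1, 33], [0, 3, 39], [0, 5, 44], [0, 10, 55], [0, 18, 64], [0, 18, 64]], gripper=[1, 1, 1, 1, 1, 1, 1, 1])

```text
time: 3.9
ee_pos: [0.571, 0.1522, 0.16]
eef_rot: [0.707, -0.707, 0.026, -0.025]
wrist_force: [0.7, 0.2, -0.8]
grip_width: 0.004
```

```bash
python3 - <<'E'
from h import *
go([[0,131.5,152],[0,141,120]])
save("scene","s2",(280,140,440,260),5)
E
```

```text
t 3.9 tcp(stand) [ -2.7 126.4 160. ] F [ 0.7  0.2 -0.8] grip 0.004 j [ 0.13  0.52  1.43  0.    1.19 -1.37]
axes [[1.0, -0.0, 0.07], [-0.07, 0.0, 1.0], [-0.0, -1.0, 0.0]]
turn 1 [-0.   0.1 -0.1]
turn -1 [  -0.2 -179.9    0. ]
[  0.  131.5 152. ] -> [2.8 8.  5.1]
[  0. 141. 120.] -> [ 2.9 40.  14.6]
```

View pics/s2.png

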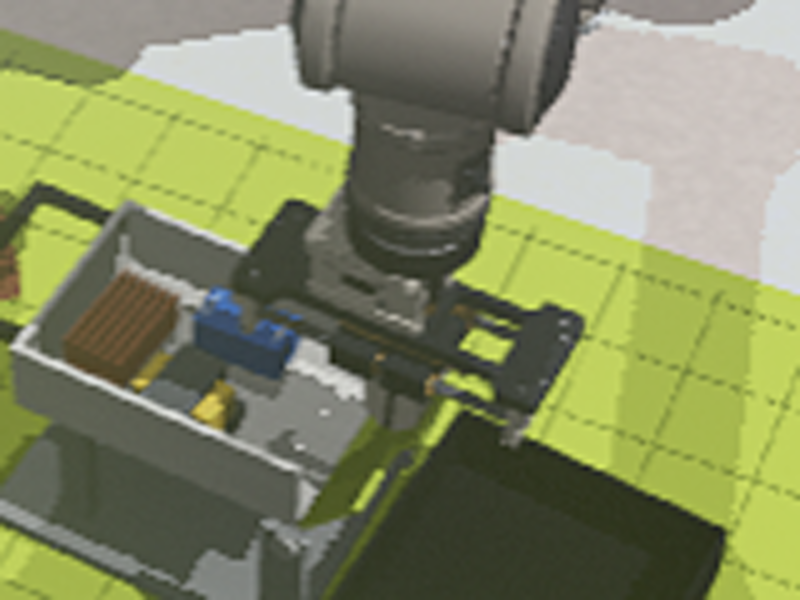

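Emit:
apply_moves(rotation=[[0, 0, 0], [0, 0, 0], [0, 0, 0], [0, 0, 0], [0, 0, 0], [0, 0, 0], [0, 0, 0], [0, 0, 0]], delta_pos=[[0, 5, 4], [0, 12, 8], [0, 19, 11], [0, 26, 13], [0, 32, 14], [0, 37, 15], [0, 40, 15], [0, 40, 15]], gripper=[1, 1, 1, 1, 1, 1, 1, 1])

```text
time: 4.75
ee_pos: [0.5725, 0.1657, 0.121]
eef_rot: [-0.706, 0.707, -0.026, 0.025]
wrist_force: [0.6, 0.2, 0.1]
grip_width: 0.003
```

```bash
python3 - <<'E'
from h import *
go([[0,145,119]])
save("scene","s3",(280,140,440,260),5)
E
```

```text
t 4.75 tcp(stand) [ -2.3 140.  121. ] F [0.6 0.2 0.1] grip 0.003 j [ 0.15  0.57  1.46 -0.    1.11 -1.34]
axes [[1.0, -0.0, 0.07], [-0.07, -0.0, 1.0], [-0.0, -1.0, -0.0]]
turn 1 [ 0.   0.  -0.1]
turn -1 [-1.0e-01 -1.8e+02 -0.0e+00]
[  0 145 119] -> [2.3 2.  5. ]
```

View pics/s3.png

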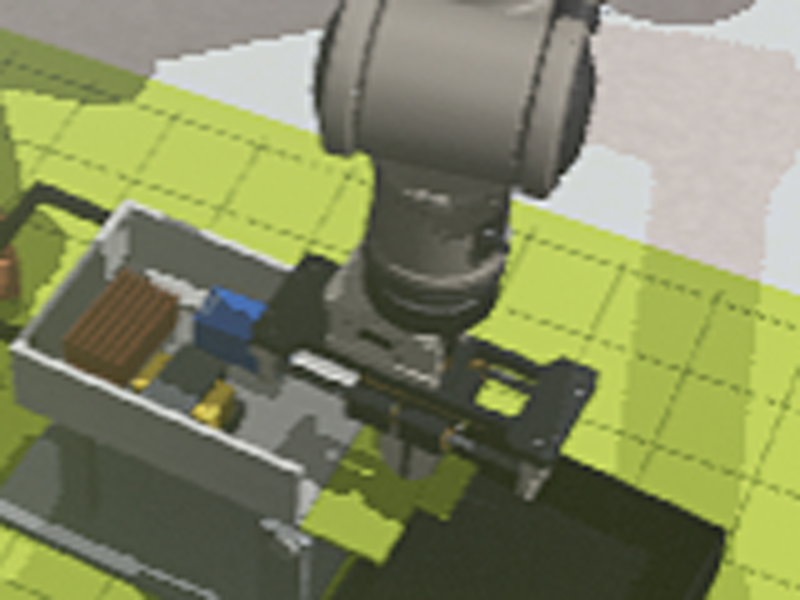

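Emit:
apply_moves(rotation=[[0, 0, 0], [0, 0, 0], [0, 0, 0], [0, 0, 0], [0, 0, 0]], delta_pos=[[0, 1, 4], [0, 2, 6], [0, 3, 6], [0, 4, 6], [0, 4, 6]], gripper=[1, 1, 1, 1, 1])

```text
time: 5.3
ee_pos: [0.5735, 0.1721, 0.1188]
eef_rot: [0.707, -0.706, 0.025, -0.026]
wrist_force: [-2.5, -0.0, 7.7]
grip_width: 0.005
```

Emit:
apply_moves(rotation=[[0, 0, 0], [0, 0, 0], [0, 0, 0], [0, 0, 0], [0, 0, 0], [0, 0, 0], [0, 0, 0], [0, 0, 0]], delta_pos=[[0, -40, 0], [0, -80, 0], [0, -110, -20], [0, -115, -65], [0, -115, -110], [1, -115, -155], [2, -115, -200], [2, -115, -245]], gripper=[1, 1, 1, 0.1, 0.1, 0.1, 0.1, 0.1])

```text
time: 6.1
ee_pos: [0.557, -0.0743, 0.2327]
eef_rot: [0.707, -0.707, 0.026, -0.026]
wrist_force: [0.3, -0.7, 0.1]
grip_width: 0.393
```

```bash
python3 - <<'E'
from h import *
go([[0,-150,220],[0,-150,143]])
d=save("scene","s4")
print([(np.round(r["pixel"],1),round(r["confidence"],2)) for r in models.landmark_of("scene","tray_handle")][:3],proj("scene",w([[0,-150,162]])))
d=save("top","t4")
for n,f in(("scene","s4"),("top","t4")):
    dd=np.load(f'pics/{f}_d.npy'); v,u=np.mgrid[0:400,0:640]; m=dd>0
    C=deproj(n,np.c_[u[m],v[m]],dd[m]); c,s=np.cos(YAW),np.sin(YAW); e=C[:,:2]-ST
    L=np.c_[e@[c,s],e@[-s,c],C[:,2]]*1e3
    G=L[(abs(L[:,0])<60)&(L[:,1]>105)&(L[:,1]<180)&(L[:,2]>95)&(L[:,2]<150)]
    print(n,len(G),'gate slope',np.polyfit(G[:,1],G[:,2],1) if len(G)>9 else '',np.median(G,axis=0),G[:,1].max())
    H=L[(abs(L[:,0])<48)&(L[:,1]<-138)&(L[:,1]>-165)&(L[:,2]>145)&(L[:,2]<180)]; print('bar',len(H),H.mean(0))
E
```

```text
t 6.1 tcp(stand) [   0.  -100.4  232.7] F [ 0.3 -0.7  0.1] grip 0.393 j [-0.27  0.41  1.41  0.    1.33 -1.77]
axes [[1.0, 0.0, 0.07], [-0.07, 0.0, 1.0], [0.0, -1.0, 0.0]]
turn 1 [-0.  0.  0.]
turn -1 [   0. -180.    0.]
[   0 -150  220] -> [ -0.1  12.7 -49.6]
[   0 -150  143] -> [ -0.1  89.7 -49.6]
[(array([278.1, 192.3]), 0.7)] [[278.77687752 188.9583947 ]]
scene 607 gate slope [-2.19648846e-02  1.21742928e+02] [  1.82432122 133.23168134 118.67696053] 173.40299396946506
bar 101 [   0.69272439 -150.20604133  166.31984506]
top 759 gate slope [-4.07018357e-02  1.23547312e+02] [ -0.72555553 132.18840232 118.09560185] 172.79647690939947
bar 37 [ -37.24111632 -149.35381001  165.58170731]
```

Emit:
apply_moves(rotation=[[0, 0, 0], [0, 0, 0], [0, 0, 0], [0, 0, 0], [0, 0, 0], [0, 0, 0], [0, 0, 0], [0, 0, 0]], delta_pos=[[0, 0, -30], [0, 0, -50], [0, 0, -50], [0, 25, -50], [0, 50, -50], [0, 70, -50], [0, 88, -50], [0, 88, -50]], gripper=[0.1, 0.1, 0.1, 0.1, 0.1, 0.1, 0.1, 0.1])

```text
time: 7.05
ee_pos: [0.5524, -0.1201, 0.1423]
eef_rot: [0.707, -0.706, 0.027, -0.024]
wrist_force: [-0.2, 0.0, -1.2]
grip_width: 0.445
```

```bash
python3 - <<'E'
from h import *
go([[0,-150,143]])
save("scene","s5",(220,130,340,220),6)
E
```

```text
t 7.05 tcp(stand) [  -1.1 -146.5  142.3] F [-0.2  0.  -1.2] grip 0.445 j [-0.35  0.5   1.53  0.    1.12 -1.85]
axes [[1.0, -0.0, 0.07], [-0.07, 0.0, 1.0], [-0.01, -1.0, 0.0]]
turn 1 [-0.1  0.1 -0.3]
turn -1 [  -0.5 -179.9    0.2]
[   0 -150  143] -> [ 1.1 -0.7 -3.5]
```

View pics/s5.png

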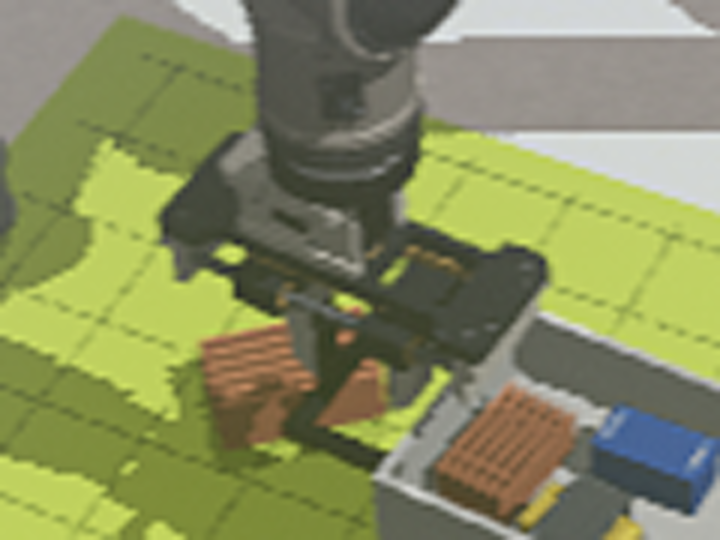

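Emit:
apply_moves(rotation=[[0, 0, 0], [0, 0, 0], [0, 0, 0], [0, 0, 0], [0, 0, 0], [0, 0, 0], [0, 0, 0], [0, 0, 0]], delta_pos=[[0, 0, -3], [0, 0, -3], [0, 0, -3], [0, 0, -3], [0, 0, -3], [0, 0, -3], [0, 0, -3], [0, 0, -3]], gripper=[0.1, 0.1, 1, 1, 1, 1, 1, 1], squeeze=20)

```text
time: 7.9
ee_pos: [0.5536, -0.1245, 0.1448]
eef_rot: [0.707, -0.706, 0.026, -0.026]
wrist_force: [1.9, 6.8, 1.4]
grip_width: 0.119
```

```bash
python3 - <<'E'
from h import *
s=bot.sense(); t=st(s['ee_pos'])
b=t+[0,0,18.8]; print('bar',b)
v=np.array([-150-100,42]); r=np.hypot(*v); a0=np.arctan2(42,250)
P=[]
for th in [.1,.2,.3,.4,.45,.5,.55,.6,.65,.7,.75,.8]:
    a=a0+th; P.append([t[0],t[1]+(250-r*np.cos(a)),t[2]+r*np.sin(a)-42])
go(P)
E
```

```text
bar [   0.30912158 -150.78196123  163.60924461]
t 7.9 tcp(stand) [   0.3 -150.8  144.8] F [1.9 6.8 1.4] grip 0.119 j [-0.36  0.49  1.52  0.    1.13 -1.86]
axes [[1.0, 0.0, 0.07], [-0.07, 0.0, 1.0], [0.0, -1.0, 0.0]]
turn 1 [-0.1  0.   0. ]
turn -1 [   0.  -180.     0.2]
[   0.3 -145.3  169.6] -> [  0.  -24.7   5.5]
[   0.3 -137.5  193.6] -> [  0.  -48.8  13.4]
[   0.3 -127.2  216.8] -> [  0.  -72.   23.7]
[   0.3 -114.7  238.8] -> [  0.  -94.   36.3]
[   0.3 -107.6  249.4] -> [   0.  -104.5   43.3]
[   0.3 -100.   259.5] -> [   0.  -114.6   50.9]
[  0.3 -92.  269.3] -> [   0.  -124.4   59. ]
[  0.3 -83.4 278.6] -> [ 1.000e-01 -1.337e+02  6.760e+01]
[  0.3 -74.4 287.5] -> [ 1.000e-01 -1.426e+02  7.660e+01]
[  0.3 -64.9 296. ] -> [ 1.00e-01 -1.51e+02  8.61e+01]
[ 3.000e-01 -5.510e+01  3.039e+02] -> [ 1.00e-01 -1.59e+02  9.60e+01]
[ 3.000e-01 -4.480e+01  3.114e+02] -> [ 1.000e-01 -1.664e+02  1.062e+02]
```

Emit:
apply_moves(rotation=[[0, 0, 0], [0, 0, 0], [0, 0, 0], [0, 0, 0], [0, 0, 0], [0, 0, 0], [0, 0, 0], [0, 0, 0]], delta_pos=[[0, -12, 3], [0, -25, 6], [0, -37, 10], [0, -49, 14], [0, -60, 19], [0, -72, 24], [0, -83, 30], [0, -94, 36]], gripper=[1, 1, 1, 1, 1, 1, 1, 1])

```text
time: 8.7
ee_pos: [0.5558, -0.0893, 0.2397]
eef_rot: [-0.707, 0.707, -0.026, 0.026]
wrist_force: [0.3, -0.1, -5.0]
grip_width: 0.123
```

```bash
cat > arc.py <<'E'
from h import *
import sys
s=bot.sense(); t=st(s['ee_pos']); b=t+[0,0,18.8]
a0=np.arctan2(42,250); r0=253.5; y=100-b[1]; z=b[2]-120
a=np.arctan2(z,y); print('tilt',round(a-a0,3),'r',round(np.hypot(y,z),1))
r=np.hypot(y,z)*.0+r0+.5
go([[0,100-r*np.cos(a0+th),120+r*np.sin(a0+th)-18.8] for th in map(float,sys.argv[1:])])
E
python3 arc.py .45 .5 .55 .6 .65 .7 .75 .78
```

```text
tilt 0.405 r 256.1
t 8.7 tcp(stand) [-1.000e-01 -1.155e+02  2.397e+02] F [ 0.3 -0.1 -5. ] grip 0.123 j [-0.3   0.4   1.39 -0.    1.34 -1.79]
axes [[1.0, -0.0, 0.07], [-0.07, -0.0, 1.0], [-0.0, -1.0, -0.0]]
turn 1 [ 0.  0. -0.]
turn -1 [-1.0e-01 -1.8e+02 -0.0e+00]
[   0.  -107.2  248. ] -> [ 0.1 -8.4  8.3]
[  0.  -99.7 258.2] -> [  0.1 -18.6  15.8]
[  0.  -91.6 268. ] -> [  0.1 -28.3  23.9]
[  0.  -83.  277.4] -> [  0.1 -37.7  32.5]
[  0.  -73.9 286.3] -> [  0.1 -46.6  41.5]
[  0.  -64.5 294.8] -> [  0.1 -55.1  51. ]
[  0.  -54.6 302.7] -> [  0.1 -63.1  60.9]
[  0.  -48.5 307.3] -> [  0.1 -67.6  67. ]
```

Emit:
apply_moves(rotation=[[0, 0, 0], [0, 0, 0], [0, 0, 0], [0, 0, 0], [0, 0, 0], [0, 0, 0], [0, 0, 0], [0, 0, 0]], delta_pos=[[0, -5, 3], [0, -10, 7], [0, -16, 11], [0, -21, 15], [0, -25, 19], [0, -30, 23], [0, -35, 27], [0, -40, 31]], gripper=[1, 1, 1, 1, 1, 1, 1, 1])

```text
time: 9.5
ee_pos: [0.5578, -0.0595, 0.2794]
eef_rot: [-0.706, 0.707, -0.027, 0.026]
wrist_force: [-4.3, -4.2, -1.1]
grip_width: 0.125
```

Emit:
apply_moves(rotation=[[0, 0, 0], [0, 0, 0], [0, 0, 0], [0, 0, 0], [0, 0, 0], [0, 0, 0], [0, 0, 0], [0, 0, 0]], delta_pos=[[0, -3, 3], [0, -6, 6], [0, -9, 9], [0, -13, 14], [0, -17, 18], [0, -21, 23], [0, -25, 28], [0, -28, 31]], gripper=[1, 1, 1, 1, 1, 1, 1, 1])

```text
time: 10.3
ee_pos: [0.5598, -0.0286, 0.3083]
eef_rot: [-0.706, 0.707, -0.026, 0.026]
wrist_force: [-7.3, -4.9, 1.5]
grip_width: 0.12
```

```bash
python3 arc.py .8; python3 - <<'E'
from h import *
save("scene","s6",(240,110,440,310),3)
for l in("heatsink","transformer","capacitor"): print(l,[(np.round(r["box"]).tolist(),round(r["confidence"],2)) for r in models.look_for("scene",l)][:3])
E
```

```text
tilt 0.763 r 258.5
t 10.3 tcp(stand) [ -0.5 -54.7 308.3] F [-7.3 -4.9  1.5] grip 0.12 j [-0.19  0.36  1.27 -0.    1.51 -1.68]
axes [[1.0, -0.0, 0.07], [-0.07, -0.0, 1.0], [-0.0, -1.0, -0.0]]
turn 1 [ 0.1 -0.  -0. ]
turn -1 [  0.  180.    0.2]
[  0.  -44.3 310.2] -> [ 0.5 -1.9 10.3]
heatsink [([256.0, 180.0, 283.0, 203.0], 0.57), ([348.0, 220.0, 367.0, 245.0], 0.53), ([441.0, 272.0, 496.0, 323.0], 0.3)]
transformer [([356.0, 242.0, 378.0, 270.0], 0.61)]
capacitor [([441.0, 199.0, 476.0, 250.0], 0.54), ([367.0, 232.0, 390.0, 254.0], 0.49), ([341.0, 216.0, 369.0, 259.0], 0.29)]
```

View pics/s6.png

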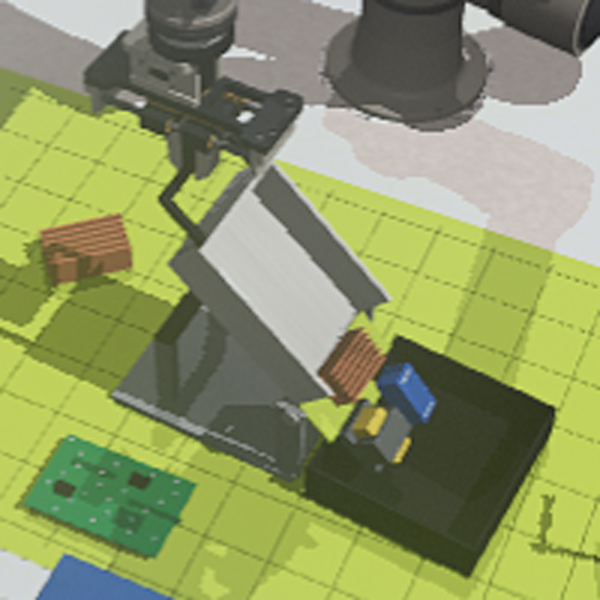

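Emit:
apply_moves(rotation=[[0, 0, 0], [0, 0, 0], [0, 0, 0], [0, 0, 0], [0, 0, 0], [0, 0, 0], [0, 0, 0], [0, 0, 0]], delta_pos=[[0, -2, 2], [0, -4, 5], [0, -4, 6], [0, -4, 6], [0, -4, 6], [0, -4, 6], [0, -4, 6], [0, -4, 6]], gripper=[1, 1, 1, 1, 1, 1, 1, 1])

```text
time: 11.3
ee_pos: [0.5602, -0.0231, 0.3124]
eef_rot: [-0.706, 0.708, -0.026, 0.026]
wrist_force: [-7.4, -6.4, 5.5]
grip_width: 0.124
```

```bash
python3 arc.py .8; python3 - <<'E'
from h import *
save("scene","s7",(320,190,440,310),5)
E
```

```text
tilt 0.79 r 258.6
t 11.3 tcp(stand) [ -0.6 -49.2 312.4] F [-7.4 -6.4  5.5] grip 0.124 j [-0.18  0.36  1.26 -0.    1.52 -1.67]
axes [[1.0, -0.0, 0.07], [-0.07, -0.0, 1.0], [0.0, -1.0, -0.0]]
turn 1 [ 0.2 -0.   0. ]
turn -1 [ -0.  180.    0.2]
[  0.  -44.3 310.2] -> [0.6 2.2 4.9]
```

View pics/s7.png

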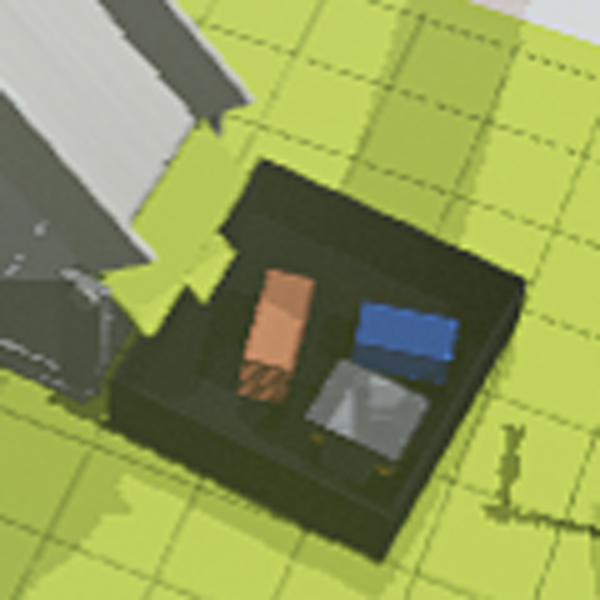

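Emit:
apply_moves(rotation=[[0, 0, 0], [0, 0, 0], [0, 0, 0], [0, 0, 0], [0, 0, 0], [0, 0, 0], [0, 0, 0], [0, 0, 0]], delta_pos=[[0, 4, -6], [0, 11, -14], [0, 19, -24], [0, 26, -32], [0, 33, -38], [0, 42, -45], [0, 52, -53], [0, 62, -60]], gripper=[1, 1, 1, 1, 1, 1, 1, 1])

```text
time: 12.15
ee_pos: [0.5565, -0.0831, 0.2495]
eef_rot: [-0.706, 0.707, -0.026, 0.026]
wrist_force: [-5.8, -6.4, 2.9]
grip_width: 0.121
```

Emit:
apply_moves(rotation=[[0, 0, 0], [0, 0, 0], [0, 0, 0], [0, 0, 0], [0, 0, 0], [0, 0, 0], [0, 0, 0], [0, 0, 0]], delta_pos=[[0, 10, -8], [0, 21, -14], [0, 32, -20], [0, 44, -26], [0, 55, -30], [0, 67, -34], [0, 76, -38], [0, 85, -40]], gripper=[1, 1, 1, 1, 1, 1, 1, 1])

```text
time: 12.95
ee_pos: [0.554, -0.1212, 0.1627]
eef_rot: [0.707, -0.706, 0.026, -0.026]
wrist_force: [0.6, 1.1, -1.4]
grip_width: 0.124
```

```bash
python3 arc.py 0.04 0.02 0
```

```text
tilt 0.077 r 255.0
t 12.95 tcp(stand) [   0.5 -147.5  162.7] F [ 0.6  1.1 -1.4] grip 0.124 j [-0.35  0.47  1.5   0.    1.17 -1.85]
axes [[1.0, 0.0, 0.07], [-0.07, 0.0, 1.0], [0.0, -1.0, 0.0]]
turn 1 [-0.1  0.   0. ]
turn -1 [ 0.0e+00 -1.8e+02  1.0e-01]
[   0.  -148.6  153.3] -> [-0.5  9.5 -1.1]
[   0.  -149.6  148.3] -> [-0.5 14.4 -2.1]
[   0.  -150.5  143.3] -> [-0.5 19.4 -3. ]
```

Emit:
apply_moves(rotation=[[0, 0, 0], [0, 0, 0], [0, 0, 0], [0, 0, 0], [0, 0, 0], [0, 0, 0], [0, 0, 0], [0, 0, 0]], delta_pos=[[0, 4, -1], [0, 8, -2], [0, 11, -3], [0, 14, -3], [0, 16, -4], [0, 18, -4], [0, 19, -4], [0, 19, -4]], gripper=[1, 1, 1, 1, 1, 1, 1, 1])

```text
time: 13.75
ee_pos: [0.5538, -0.1246, 0.1469]
eef_rot: [0.707, -0.706, 0.025, -0.027]
wrist_force: [-4.1, 8.4, 11.0]
grip_width: 0.116
```

```bash
python3 arc.py 0; python3 - <<'E'
from h import *
for n,f in(("scene","s8"),("top","t8")):
    dd=save(n,f); v,u=np.mgrid[0:400,0:640]; m=dd>0
    C=deproj(n,np.c_[u[m],v[m]],dd[m]); c,s=np.cos(YAW),np.sin(YAW); e=C[:,:2]-ST
    L=np.c_[e@[c,s],e@[-s,c],C[:,2]]*1e3
    F=L[(abs(L[:,0])<50)&(abs(L[:,1])<80)&(abs(L[:,2]-120)<14)]; print(n,len(F),np.polyfit(F[:,1],F[:,2],1))
E
```

```text
tilt 0.014 r 255.0
t 13.75 tcp(stand) [   0.6 -150.8  146.9] F [-4.1  8.4 11. ] grip 0.116 j [-0.36  0.49  1.52  0.    1.13 -1.86]
axes [[1.0, 0.0, 0.07], [-0.07, 0.0, 1.0], [0.0, -1.0, 0.0]]
turn 1 [-0.1  0.1  0.1]
turn -1 [ 2.000e-01 -1.799e+02  1.000e-01]
[   0.  -150.5  143.3] -> [-0.6  3.6  0.3]
scene 1039 [-7.05893182e-04  1.19947123e+02]
top 1677 [9.70346625e-04 1.19481223e+02]
```

Emit:
apply_moves(rotation=[[0, 0, 0], [0, 0, 0], [0, 0, 0], [0, 0, 0], [0, 0, 0], [0, 0, 0], [0, 0, 0], [0, 0, 0]], delta_pos=[[0, 0, 0], [0, 0, 0], [0, 0, 0], [0, 0, 0], [0, 0, 0], [0, -20, 0], [0, -55, 0], [0, -90, 0]], gripper=[0.1, 0.1, 0.1, 0.1, 0.1, 0.1, 0.1, 0.1])

```text
time: 14.65
ee_pos: [0.5531, -0.1256, 0.2352]
eef_rot: [0.707, -0.706, 0.027, -0.025]
wrist_force: [2.2, -0.8, 0.4]
grip_width: 0.452
```

Emit:
apply_moves(rotation=[[0, 0, 0], [0, 0, 0], [0, 0, 0], [0, 0, 0], [0, 0, 0], [0, 0, 0], [0, 0, 0], [0, 0, 0]], delta_pos=[[0, -30, 0], [-20, -60, -20], [-40, -60, -40], [-60, -60, -60], [-60, -60, -60], [-60, -60, -60], [-60, -60, -60], [-60, -60, -60]], gripper=[0.1, 0.1, 0.1, 0.1, 0.1, 0.1, 0.1, 0.1])

```text
time: 15.45
ee_pos: [0.4898, -0.1804, 0.2944]
eef_rot: [0.707, -0.706, 0.026, -0.026]
wrist_force: [-0.4, -0.3, 0.1]
grip_width: 0.453
```

```bash
python3 - <<'E'
from h import *
go([[0,-150,300]])
for n,f in(("scene","s9"),("top","t9")):
    dd=save(n,f,(240,150,440,310) if n=="scene" else None,4 if n=="scene" else 1); v,u=np.mgrid[0:400,0:640]; m=dd>0
    C=deproj(n,np.c_[u[m],v[m]],dd[m]); c,s=np.cos(YAW),np.sin(YAW); e=C[:,:2]-ST
    L=np.c_[e@[c,s],e@[-s,c],C[:,2]]*1e3
    F=L[(abs(L[:,0])<50)&(abs(L[:,1])<80)&(abs(L[:,2]-120)<14)]; print(n,'floor',len(F),np.polyfit(F[:,1],F[:,2],1))
    G=L[(abs(L[:,0])<60)&(L[:,1]>105)&(L[:,1]<170)&(L[:,2]>95)&(L[:,2]<150)]; print('gate',np.polyfit(G[:,1],G[:,2],1))
    H=L[(abs(L[:,0])<48)&(L[:,1]<-138)&(L[:,1]>-165)&(L[:,2]>145)&(L[:,2]<180)]; print('bar',len(H),H.mean(0))
    for l in("bin","board","screwdriver","multimeter"): print(l,[(np.round(r["box"]).tolist(),round(r["confidence"],2)) for r in models.look_for(n,l)][:1])
E
```

```text
t 15.45 tcp(stand) [ -59.2 -211.3  294.4] F [-0.4 -0.3  0.1] grip 0.453 j [-0.5   0.29  1.41  0.    1.44 -2.  ]
axes [[1.0, -0.0, 0.07], [-0.07, 0.0, 1.0], [-0.0, -1.0, 0.0]]
turn 1 [-0.   0.1 -0. ]
turn -1 [  -0.  -179.9    0. ]
[   0 -150  300] -> [59.3 -5.6 61.2]
scene floor 1037 [5.80832155e-03 1.19995343e+02]
gate [-3.71366988e-02  1.23695966e+02]
bar 100 [  -0.30612667 -150.30229176  165.79806252]
bin [([343.0, 222.0, 424.0, 304.0], 0.71)]
board [([250.0, 252.0, 304.0, 298.0], 0.7)]
screwdriver [([442.0, 272.0, 498.0, 323.0], 0.53)]
multimeter [([473.0, 234.0, 501.0, 278.0], 0.64)]
top floor 1865 [-1.69721798e-03  1.19440158e+02]
gate [-3.59791702e-02  1.22937012e+02]
bar 70 [  24.49799028 -149.10793588  166.14333994]
bin [([216.0, 170.0, 280.0, 237.0], 0.8)]
board [([318.0, 133.0, 361.0, 162.0], 0.93)]
screwdriver [([305.0, 253.0, 366.0, 263.0], 0.6)]
multimeter [([141.0, 232.0, 175.0, 279.0], 0.92)]
```

View pics/s9.png

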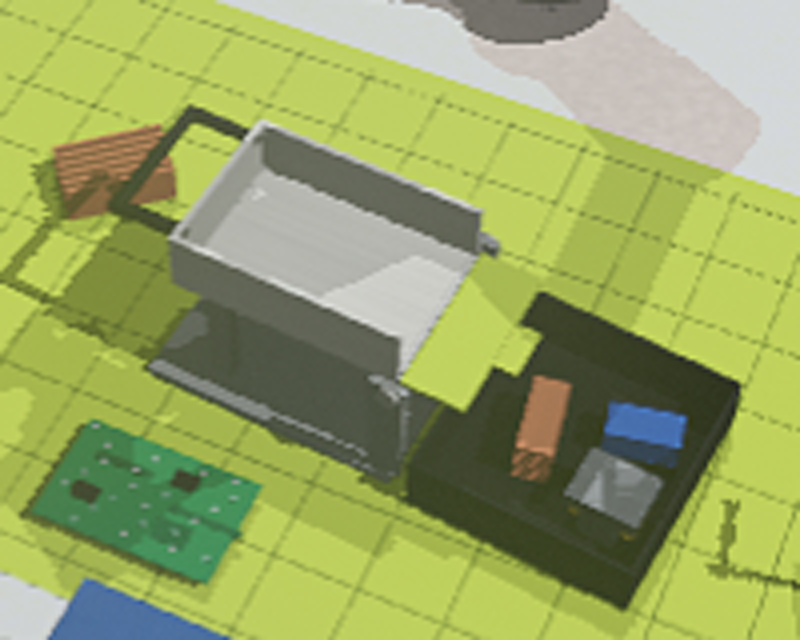

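The picture shows an empty, level tray with its gate down, all three parts lying in the bin, and the gripper clear of everything.

```bash
python3 -c "
from rig import ticket
print(ticket.finish_job())"
```

```text
the job is handed in; nothing more can be done
None
```

The job is done and handed in, at about 15.5 s of the 64 s allowed. I pushed the gate down to its stop with the tray level and tipped the tray to about 0.79 rad by its handle. I then lowered the tray under grip until it rested on its stand, let go and backed away.

**Last checks:**
- **Tray:** the floor slope measures under 0.006 rad in both cameras, the tray is empty, and the handle is back where it started.
- **Gate:** still down, at about 1.6 rad.
- **Parts:** the small heat sink, the transformer and the capacitor all lie in the bin. The larger look-alike heat sink was left on the bench.
- **Bin and bystanders:** the bin and board boxes match the first pictures to within about 3 pixels in both cameras. The screwdriver matches in the top camera. The multimeter was not boxed at the start, so I could not compare it, and I did not re-check the other bystanders one by one.
- **Forces:** the largest wrist force reported at the end of a move was about 14 N, when the tray touched down.

**What disagreed:**
- The scene camera's "screwdriver" detections were false, both at the start and at the end.
- While lifting, the handle's radius came out up to 5 mm larger than the drawing. I put this down to play in the grip and did not look into it further.

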